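# Draw a thin plaque over the light box's edge and move it to the finds tray

### The arm

A 6-joint arm with a two-finger parallel gripper is mounted at the origin on the work surface. World frame = base frame: x ahead of the robot, y to its left, z up, the work surface at z = 0. Lengths are in m, angles in rad, forces in N, time in s.
With the tool pointing down it reaches from about 0.25 to 0.775 m from the base axis. Payload 4 kg.
Tool frame: the origin (TCP) lies midway between the tips of the shut fingers; the grasp point (between the pads) lies 19 mm behind it; y points along the fingers, x is the direction in which the jaws open and shut, and the axes are right-handed (so a half turn about y gives the same grasp; the last joint's range is limited). The gripper opens to 94 mm and grips with 3 to 60 N. Pads are 16 mm wide; open, the fingers measure 119 mm over their backs; the gripper's body (75 mm by 177 mm) begins 78 mm behind the grasp point.
Start: joints at [-0.103, 0.087, 1.371, -0, 1.684, -0.103], TCP at [0.55, -0, 0.206] pointing down, gripper open.
Joint ranges: [-3.1, 3.1], [-0.76, 2.03], [0.27, 2.55], [-1.08, 4.22], [0.17, 2.65], [-2.57, 2.57]. Speed limits (rad/s): [2.79, 2.79, 3.14, 3.14, 3.14, 3.14].

### API

Orientations are given as [roll, pitch, yaw] about the fixed x, y, z axes, in that order (R = Rz(yaw) Ry(pitch) Rx(roll)).
In Python, from bench import robot, snapshot, camera_info, ticket gives the robot as it stands.
- The arm moves only by the shell command python3 -m creep 'ROWS'. ROWS is JSON, a list of rows, each an object with "slide": the shift along the tool's x, y, z in mm, a list of three; "roll": the turn about the tool's y in degrees; "grip": the closure, from 0 (fully open) to 1 (shut). In form: [{"slide": [x, y, z], "roll": roll, "grip": grip}, ...]. A call has 1 to 20 rows; each row is the pose to reach, as a shift and turn from the pose commanded when the call began, along the tool's axes at that moment; what a row does not reach only later rows make up. A row lasts 1/12 s, in which the tool goes at most 41.7 mm and 7.16 degrees, less where a joint would pass 70% of its speed; a pose out of reach is approached as far as the arm can. A call with a gripper value outside its range is refused whole. The fingers move at their own pace and stop on an object; the grip force is fixed at half the most. Time passes only in rows, so rows that repeat a pose let the fingers close. It gives the time, the measured TCP pose, the force and the opening at its end, in the units of the state.
- robot.get_obs(): the state, without advancing time (a new reading comes with each control period).
- snapshot(name): name is "scene" or "side" or "wrist"; returns the picture (384x512x3 uint8, red, green, blue); there is no depth.
- camera_info(name): a dict with "fx", "fy", "cx", "cy" (pixels), "cam_to_world" (4x4, takes a point from camera to world coordinates). Camera axes: x right, y down, z forward; pixel columns grow to the right and rows downward; lengths in m; the calibration is good to about 2 mm. A picture is of the moment at which its call begins: read the wrist's pose just before it. camera_info takes no time and is no camera call; for the wrist camera it gives the pose at the moment of the call.
- ticket.close_job(): hands the job in, once; it reports no verdict.
The state is a dict: "time": time; "joint_positions": joint angles; "qvel": joint speeds; "joint_torque": joint torques, N m; "tool_pos": TCP position; "ee_rot": TCP orientation; "wrist_force": force on the tool from outside, world axes, zero at the start; "wrist_torque": the same for the moment, N m; "width": finger opening in m.
Only numpy, scipy, OpenCV 4.12 (cv2) and the standard library are available. Lean on these libraries where they do the work, as an engineer would, in place of code of your own. Each camera call takes 0.05 s, during which the arm holds its last target.

### The job

First take the steel weight off the thin bronze plaque and stand it upright on the round cork coaster. Then slide the plaque along between the light box's rails until one end of it hangs over an end of the box (the amber bottle stands in the way at one of them), pick it up by the overhanging end, and lay it flat in the tray's big bay, lined up with the long walls. Never drop the plaque or let it touch the table, and leave the bottle, eraser, brush pot and coins where they are.

Things in the scene. Friction and masses are not known exactly. Their poses are not given: they have to be found in the camera images.
- plaque: thin dark bronze plate, 100 x 44 x 3 mm, 80 to 150 g, flat on the light box between its rails. Origin: centre of its underside; x along the length (the rails' direction), y the width, z up. Slides when pressed on top with closed fingertips (5 to 10 N) and dragged: the top is smooth and rubber tips grip better (press near its centre, or it turns and jams). Beyond the box's end it can be straddled from above across its 44 mm width
- plaque_end_a (a point): middle of the plaque's short end at +x of the plaque (mid-thickness)
- plaque_end_b (a point): middle of the plaque's other short end, at -x of the plaque
- weight: steel weight standing on the plaque within 15 mm of its centre: round base 38 mm across and 20 mm high, neck 16 mm, and a knob 24 mm across from 34 to 52 mm above its underside; 0.16 to 0.25 kg. Origin: centre of its underside, z up
- coaster: fixed round cork coaster, 72 mm across, 5 mm thick; origin: centre of its underside (the top is 5 mm above it)
- lightbox: fixed light box, 160 (x) x 240 (y) x 45 mm high, flat top. Two guide rails, 10 mm wide and 5 mm high, run along its whole y length at x = -30.5 and +30.5 mm, leaving a lane 51 mm wide for the plaque; the lane is open at both ends, y = -120 and +120 mm. Origin: centre of its underside. It stands left or right of the middle, the tray on the other side
- tray: fixed low tray, 160 (x) x 230 (y) mm, walls 5 mm thick and 22 mm high, floor 4 mm thick; a wall across at y = +52.5 mm parts a small bay with two coins (y above 55 mm) from the big empty bay. Origin: centre of its underside; the long walls run along its y
- tray_bay (a point): centre of the floor of the tray's big bay, which is 150 (x) x 160 (y) mm inside; axes as the tray's
- bottle: bystander: amber bottle, 56 mm across, 140 mm tall, standing on the table close to one open end of the light box and blocking it; origin: centre of its underside
- eraser: bystander: white block 26 x 58 x 14 mm lying on the table off the other end of the light box, low enough to work above; origin: centre of its underside
- coin_a: bystander: coin 26 mm across, 4 mm thick, on the light box outside its +x rail (about 58 mm from the middle line); origin: centre of its underside
- coin_b: bystander: coin 26 mm across, 4 mm thick, on the light box outside its -x rail; origin: centre of its underside
- coin_c: bystander: coin 36 mm across in the tray's small bay
- coin_d: bystander: coin 32 mm across in the tray's small bay
- brushpot: bystander: white cup, 72 mm across, 100 mm tall, with brushes standing up to 175 mm, at the far middle of the table; origin: centre of its underside
Not all that is in view belongs to the job. Several things have the shape of the weight; the one meant has the colours described above.

How it is judged:
By the outcome, as a careful person would: the job done as asked, in the order asked, and still so for the second after the job is handed in, with the robot touching nothing.
It also fails if it takes over 70 s, if anything falls off the work surface, if the arm or the gripper's body presses on something with over 40 N, if the wrist force passes 120 N, or if a joint passes its speed limit or range.

## Working session

There is one attempt and no reset: what is moved stays moved. The work goes in short steps, Python scripts to look and compute and a shell command to move; the robot and the scene stay as the last step left them, time stands still between calls to the robot, and variables do not carry over. Pictures are saved under pics/ and viewed, and the job is handed in when it is done.

```bash
ls -la; mkdir -p pics
python3 - <<'E'
from bench import robot, snapshot, camera_info
import cv2
print(robot.get_obs())
for n in ["scene","side","wrist"]:
    ci=camera_info(n); print(n,{k:(v if k!='cam_to_world' else [[round(float(x),4) for x in r] for r in v]) for k,v in ci.items()})
    im=snapshot(n); cv2.imwrite(f"pics/{n}0.png",im[:,:,::-1])
E
```

```text
total 12
drwxr-xr-x  3 agent agent 4096 Dec  7 13:45 .
drwxr-xr-x 23 root  root  4096 Dec  7 13:45 ..
drwxr-xr-x  2 agent agent 4096 Dec  7 13:45 pics
{'time': 0.0, 'joint_positions': array([-1.03090678e-01,  8.79690801e-02,  1.37219803e+00, -1.05981772e-05,
        1.68359473e+00, -1.03111831e-01]), 'qvel': array([-2.11796957e-05, -4.20677102e-04,  3.23061536e-04,  3.40641174e-04,
       -1.07141941e-03,  2.23576810e-03]), 'joint_torque': array([ 1.28542815e-03, -3.40182602e+01, -3.02423716e+01,  7.18220207e-02,
        3.29729996e-02, -1.13141955e-04]), 'tool_pos': array([5.49471406e-01, 5.14828561e-05, 2.04324998e-01]), 'ee_rot': array([-1.57058353e+00,  2.15875365e-03,  2.02019576e-05]), 'wrist_force': array([-0.56367715, -0.50182578, -0.46810589]), 'wrist_torque': array([ 0.00962532, -0.0129123 ,  0.06220824]), 'width': 0.09398901541406589}
scene {'fx': 462.38991642396905, 'fy': 462.38991642396905, 'cx': 249.9027949726186, 'cy': 190.83820878093118, 'cam_to_world': [[-0.5142, 0.5674, -0.6432, 1.4456], [0.8576, 0.3284, -0.3959, 0.54], [-0.0134, -0.7551, -0.6555, 0.9586], [0.0, 0.0, 0.0, 1.0]]}
side {'fx': 427.0237134470817, 'fy': 427.0237134470817, 'cx': 255.07208366353643, 'cy': 189.9816559039576, 'cam_to_world': [[0.8351, -0.3555, 0.4197, 0.151], [-0.55, -0.5466, 0.6314, -0.64], [0.005, -0.7582, -0.652, 0.7254], [0.0, 0.0, 0.0, 1.0]]}
wrist {'fx': 317.78318421568355, 'fy': 317.78318421568355, 'cx': 258.72256929732094, 'cy': 189.16596588624245, 'cam_to_world': [[1.0, 0.0022, -0.0019, 0.5493], [0.0016, -0.9712, -0.2384, 0.0683], [-0.0024, 0.2384, -0.9712, 0.384], [0.0, 0.0, 0.0, 1.0]]}
```

View pics/scene0.png

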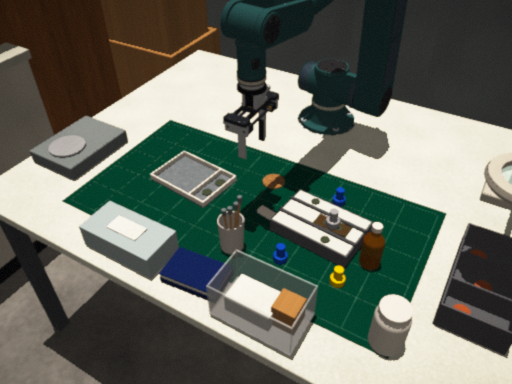

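View pics/side0.png

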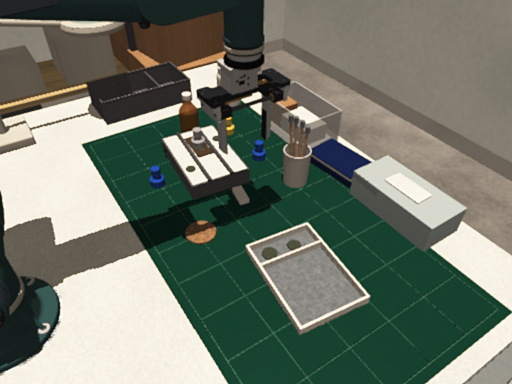

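View pics/wrist0.png

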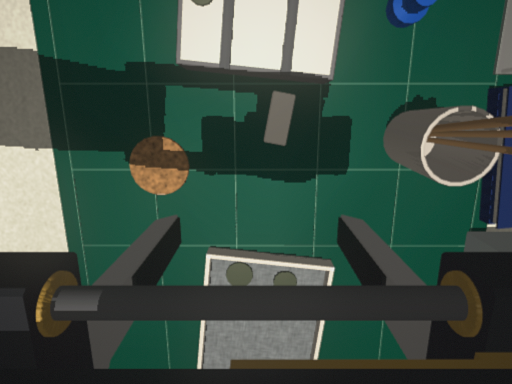

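```bash
cat > h.py <<'E'
from bench import robot, snapshot, camera_info
import numpy as np, cv2
def ray(ci,u,v):
    T=np.array(ci["cam_to_world"]); d=np.array([(u-ci["cx"])/ci["fx"],(v-ci["cy"])/ci["fy"],1.0])
    return T[:3,3],T[:3,:3]@d
def onz(ci,u,v,z):
    o,d=ray(ci,u,v); return o+d*(z-o[2])/d[2]
def tri(obs):
    A=np.zeros((3,3));b=np.zeros(3);L=[]
    for ci,u,v in obs:
        o,d=ray(ci,u,v); d=d/np.linalg.norm(d); P=np.eye(3)-np.outer(d,d); A+=P;b+=P@o; L.append((o,P))
    x=np.linalg.solve(A,b); return x,[float(np.linalg.norm(P@(x-o))) for o,P in L]
def proj(ci,p):
    T=np.linalg.inv(np.array(ci["cam_to_world"])); q=T[:3,:3]@np.array(p)+T[:3,3]
    return ci["fx"]*q[0]/q[2]+ci["cx"],ci["fy"]*q[1]/q[2]+ci["cy"]
def shot(n,name):
    ci=camera_info(n); im=snapshot(n)[:,:,::-1].copy(); cv2.imwrite(f"pics/{name}.png",im); np.save(f"{name}.npy",np.array(ci,dtype=object),allow_pickle=True); return ci,im
def load(name): return np.load(f"{name}.npy",allow_pickle=True).item(),cv2.imread(f"pics/{name}.png")
E
python3 -m creep '[{"slide":[0,-20,40],"roll":0,"grip":0},{"slide":[0,-40,80],"roll":0,"grip":0},{"slide":[0,-60,120],"roll":0,"grip":0},{"slide":[0,-60,150],"roll":0,"grip":0},{"slide":[0,-60,150],"roll":0,"grip":0},{"slide":[0,-60,150],"roll":0,"grip":0}]'
python3 - <<'E'
from h import *
shot("wrist","w1"); ci,s=shot("scene","s1"); ci,d=shot("side","d1")
cv2.imwrite("pics/crop1.png",np.hstack([cv2.resize(s[170:300,250:400],(600,520),interpolation=cv2.INTER_CUBIC)]))
print(robot.get_obs()["time"],robot.get_obs()["tool_pos"])
E
```

```text
time: 0.65
tool_pos: [0.5498, 0.1517, 0.2654]
ee_rot: [-1.571, -0.0, 0.004]
wrist_force: [-0.5, -0.2, 0.5]
width: 0.0942
0.8 [0.54976564 0.14881751 0.26445118]
```

View pics/w1.png

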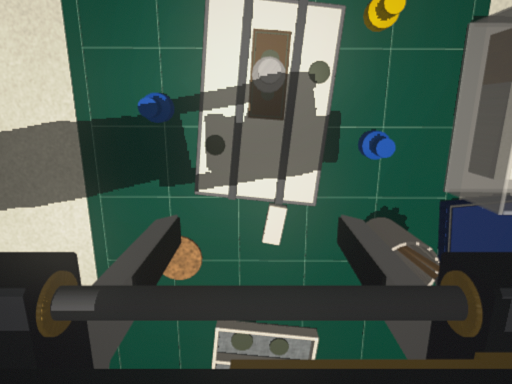

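View pics/crop1.png

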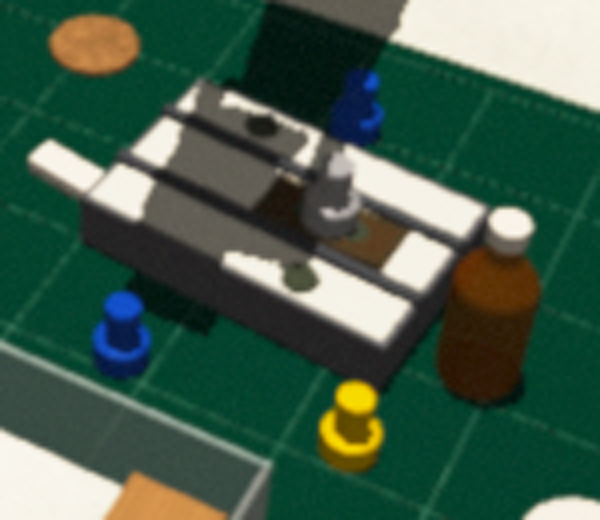

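Run:
```python
from h import *
np.set_printoptions(precision=4,suppress=True)
ci,_=load("w1")
for n,u,v,z in [("boxNL",196,192,.045),("boxNR",316,205,.045),("boxFR",343,10,.045),("pl TL",253,29,.048),("pl TR",291,31,.048),("pl BL",249,118,.048),("pl BR",284,120,.048),("knob",270,66,.1),("coaster",180,258,.005),("trayTL",216,323,.022),("trayTR",318,330,.022)]:
    print(n,onz(ci,u,v,z))
```

```text
boxNL [0.4679 0.1174 0.045 ]
boxNR [0.6246 0.1007 0.045 ]
boxFR [0.6441 0.3322 0.045 ]
pl TL [0.5418 0.3111 0.048 ]
pl TR [0.5853 0.3092 0.048 ]
pl BL [0.537  0.2117 0.048 ]
pl BR [0.5797 0.2095 0.048 ]
knob [0.5601 0.2647 0.1   ]
coaster [0.4314 0.0044 0.005 ]
trayTL [ 0.4851 -0.0951  0.022 ]
trayTR [ 0.6417 -0.1066  0.022 ]
```

```bash
python3 -m creep '[{"slide":[-20,0,40],"roll":0,"grip":0},{"slide":[-40,0,80],"roll":0,"grip":0},{"slide":[-40,0,90],"roll":0,"grip":0},{"slide":[-40,0,90],"roll":0,"grip":0},{"slide":[-40,0,90],"roll":0,"grip":0}]'
python3 - <<'E'
from h import *
ci,w=shot("wrist","w2"); ci,s=shot("scene","s2"); ci,d=shot("side","d2")
cv2.imwrite("pics/crop2.png",np.hstack([cv2.resize(s[150:290,250:400],(450,420),interpolation=cv2.INTER_CUBIC),cv2.resize(d[110:250,130:270],(420,420)[:2],interpolation=cv2.INTER_CUBIC)])[:,:800])
print(robot.get_obs()["time"],robot.get_obs()["tool_pos"])
E
```

```text
time: 1.22
tool_pos: [0.51, 0.2389, 0.2649]
ee_rot: [-1.572, 0.001, -0.001]
wrist_force: [1.1, -0.6, -0.2]
width: 0.094
1.3667 [0.51062773 0.23814412 0.26514129]
```

View pics/w2.png

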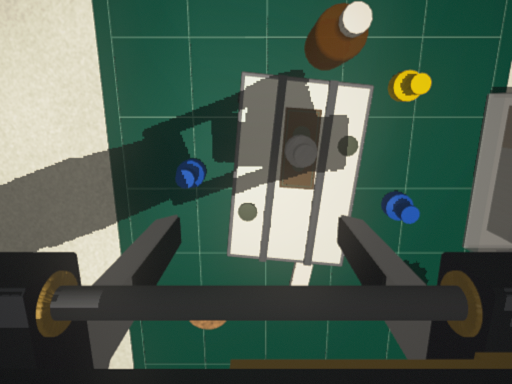

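View pics/crop2.png

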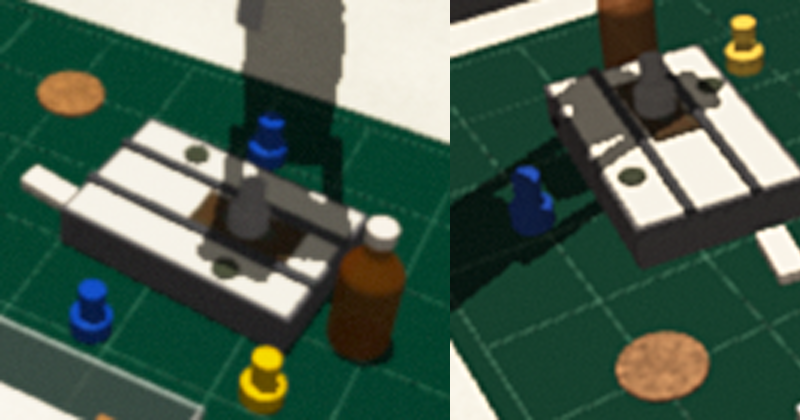

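Run:
```python
from h import *
_,w=load("w2")
c=cv2.resize(w[60:210,215:385],None,fx=4,fy=4,interpolation=cv2.INTER_CUBIC)
c=cv2.convertScaleAbs(c,alpha=1.3,beta=15)
cv2.imwrite("pics/crop3.png",c[:,:680])
_,w=load("w1")
c=cv2.resize(w[0:140,225:345],None,fx=4,fy=4,interpolation=cv2.INTER_CUBIC)
cv2.imwrite("pics/crop4.png",cv2.convertScaleAbs(c,alpha=1.3,beta=15))
```

```text
(no output)
```

View pics/crop3.png

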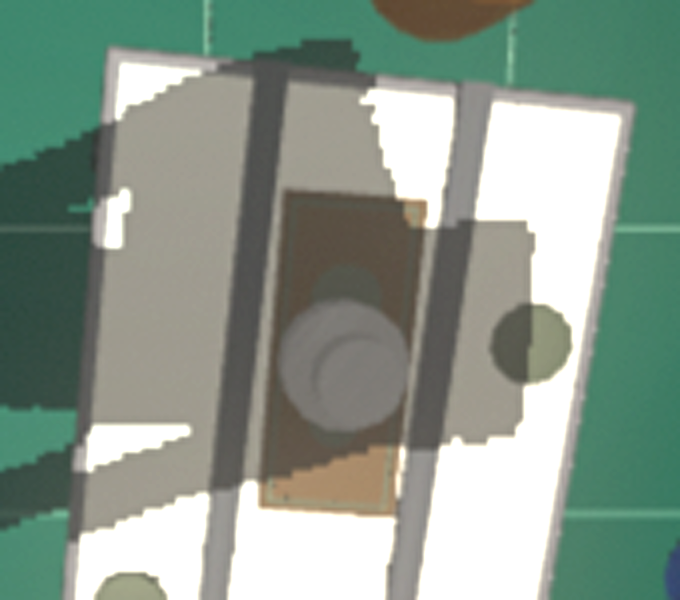

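View pics/crop4.png

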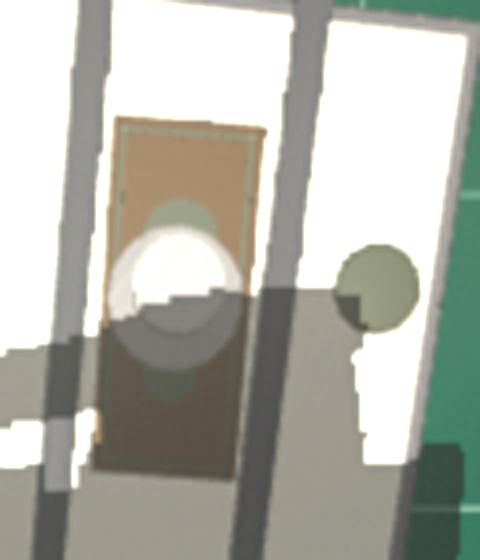

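Run:
```python
from h import *
np.set_printoptions(precision=4,suppress=True)
c1,_=load("w1");c2,_=load("w2")
f2=lambda p:((p[0]+.5)/4-.5+215,(p[1]+.5)/4-.5+60)
f1=lambda p:((p[0]+.5)/4-.5+225,(p[1]+.5)/4-.5)
P2=[(285,190),(427,202),(397,515),(260,506)];P1=[(115,117),(266,129),(235,479),(95,468)]
X=[]
for a,b in zip(P1,P2):
    x,e=tri([(c1,*f1(a)),(c2,*f2(b))]); A=onz(c1,*f1(a),.048);B=onz(c2,*f2(b),.048)
    print(x,e,A[:2],B[:2]); X.append((A+B)/2)
X=np.array(X); print("pl c",X.mean(0)); d=(X[0]+X[1]-X[2]-X[3]); print("yaw of long axis from +y (deg, ccw+)",np.degrees(np.arctan2(-d[0],d[1])), np.linalg.norm(d)/2)
for n,a,b,z in [("base",(175,298),(342,365),.068),("knob",(178,281),(361,368),.1)]:
    print(n,tri([(c1,*f1(a)),(c2,*f2(b))]),onz(c1,*f1(a),z),onz(c2,*f2(b),z))
# box corners w2
for n,p in [("FL",(110,48)),("FR",(634,103))]: print(n,onz(c2,*f2(p),.045))
print(onz(c2,229,256,.045),onz(c2,342,264,.045))
# rails w2 top z .05: left rail at y=65 x 255..287 ; at y=600 201..228 ; right rail 460..492 @y85 ; 388..418 @600
for p in [(255,65),(287,65),(201,600),(228,600),(460,85),(492,85),(388,600),(418,600)]: print(onz(c2,*f2(p),.05))
```

```text
[0.5422 0.3117 0.0462] [2.0335967134319827e-06, 2.033596713685224e-06] [0.5422 0.3112] [0.542  0.3116]
[0.5853 0.3083 0.0479] [0.00022724533711901426, 0.00022724533711872288] [0.5855 0.3083] [0.585  0.3082]
[0.5795 0.2105 0.0485] [0.000625041988580827, 0.0006250419885806557] [0.5789 0.2103] [0.5801 0.2107]
[0.5362 0.2133 0.0467] [1.1901397681412359e-06, 1.1901397680883757e-06] [0.5362 0.2133] [0.5361 0.2136]
pl c [0.5608 0.2609 0.048 ]
yaw of long axis from +y (deg, ccw+) -3.409407420276702 0.09806438375351066
base (array([0.5593, 0.2607, 0.0626]), [0.00028813515879211874, 0.00028813515879231086]) [0.5594 0.2602 0.068 ] [0.5583 0.2613 0.068 ]
knob (array([0.5603, 0.2626, 0.0887]), [0.0007857007488936744, 0.0007857007488936516]) [0.5592 0.261  0.1   ] [0.5594 0.2644 0.1   ]
FL [0.4895 0.3524 0.045 ]
FR [0.6462 0.337  0.045 ]
[0.4688 0.1147 0.045 ] [0.6239 0.103  0.045 ]
[0.5323 0.3472 0.05  ]
[0.5417 0.3472 0.05  ]
[0.5173 0.1827 0.05  ]
[0.5261 0.1827 0.05  ]
[0.5928 0.3416 0.05  ]
[0.6022 0.3416 0.05  ]
[0.5781 0.1827 0.05  ]
[0.5878 0.1828 0.05  ]
```

```bash
python3 - <<'E'
from h import *
np.set_printoptions(precision=4,suppress=True)
for n,win in [("w1",(140,220,220,300)),("s1",(255,170,290,192)),("d1",(180,215,225,245)),("d2",(180,215,225,245)),("s2",(255,170,290,192))]:
    ci,im=load(n); u0,v0,u1,v1=win
    hsv=cv2.cvtColor(im,cv2.COLOR_BGR2HSV); m=cv2.inRange(hsv,(3,90,60),(22,255,255)); k=np.zeros_like(m);k[v0:v1,u0:u1]=m[v0:v1,u0:u1]
    cs,_=cv2.findContours(k,cv2.RETR_EXTERNAL,cv2.CHAIN_APPROX_NONE); c=max(cs,key=cv2.contourArea)
    e=cv2.fitEllipse(c); print(n,e,cv2.contourArea(c),onz(ci,*e[0],.005))
c1,_=load("w1");c2,_=load("w2")
# pot rim, bottle cap
print("pot rim",onz(c1,412,262,.1)); print("bottle cap",onz(c2,357,18,.14), "base-ish",onz(c2,325,52,.02))
E
python3 - <<'E'
import cv2
im=cv2.imread("pics/wrist0.png")
cv2.imwrite("pics/crop5.png",cv2.resize(im[230:384,180:350],None,fx=4,fy=3.8,interpolation=cv2.INTER_CUBIC))
im=cv2.imread("pics/d2.png")
cv2.imwrite("pics/crop6.png",cv2.resize(im[215:335,235:380],None,fx=5,fy=5,interpolation=cv2.INTER_CUBIC))
E
```

```text
w1 ((183.86050415039062, 260.1402587890625), (31.240516662597656, 46.03815460205078), 29.438465118408203) 1015.0 [0.437  0.0009 0.005 ]
s1 ((273.210693359375, 180.7866668701172), (14.171778678894043, 21.634639739990234), 90.88069915771484) 238.5 [0.4298 0.0037 0.005 ]
d1 ((200.30909729003906, 231.71231079101562), (22.273332595825195, 30.613346099853516), 81.55247497558594) 533.5 [0.4265 0.0029 0.005 ]
d2 ((200.2872772216797, 231.7470703125), (22.312822341918945, 30.722625732421875), 81.44905853271484) 536.0 [0.4264 0.0028 0.005 ]
s2 ((273.25250244140625, 180.7896270751953), (14.19532585144043, 21.502187728881836), 90.78490447998047) 237.5 [0.4298 0.0038 0.005 ]
pot rim [0.7313 0.0473 0.1   ]
bottle cap [0.5948 0.3859 0.14  ] base-ish [0.5915 0.3783 0.02  ]
```

View pics/crop6.png

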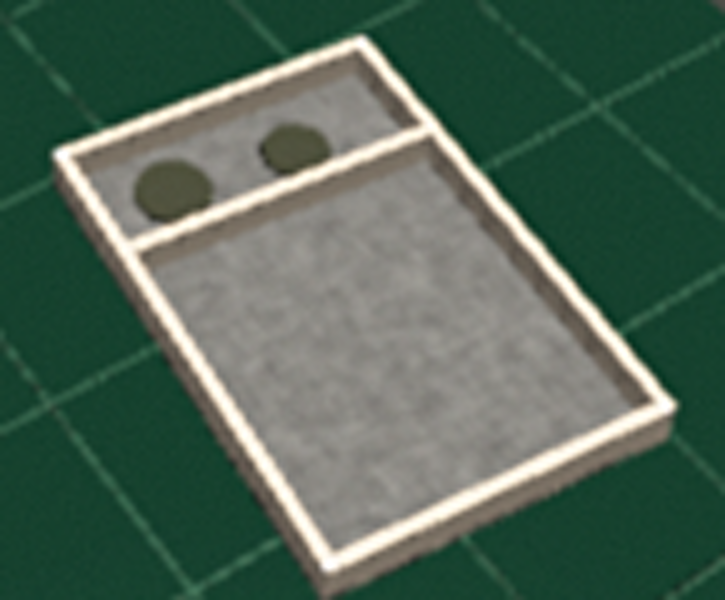

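Run:
```python
from h import *
np.set_printoptions(precision=4,suppress=True)
ci,_=load("d2")
f=lambda p:((p[0]+.5)/5-.5+235,(p[1]+.5)/5-.5+215)
Q=np.array([onz(ci,*f(p),.022) for p in [(53,153),(363,36),(677,405),(328,570)]]); print(Q)
c=Q.mean(0); d=Q[0]+Q[1]-Q[2]-Q[3]; u=d[:2]/np.linalg.norm(d[:2]); print("c",c,"yaw",np.degrees(np.arctan2(-u[0],u[1])),np.linalg.norm(d)/2, np.linalg.norm(Q[0]+Q[3]-Q[1]-Q[2])/2)
print("bay c", c[:2]-u*.030)
im=cv2.imread("pics/wrist0.png"); hsv=cv2.cvtColor(im,cv2.COLOR_BGR2HSV); m=cv2.inRange(hsv,(3,90,40),(22,255,255)); m[:, :110]=0;m[:,210:]=0;m[:120]=0;m[210:]=0
cs,_=cv2.findContours(m,cv2.RETR_EXTERNAL,cv2.CHAIN_APPROX_NONE); e=cv2.fitEllipse(max(cs,key=cv2.contourArea)); print(e)
T=[[1.0, 0.0022, -0.0019, 0.5493], [0.0016, -0.9712, -0.2384, 0.0683], [-0.0024, 0.2384, -0.9712, 0.384],[0,0,0,1]]
cw=dict(fx=317.783,fy=317.783,cx=258.72,cy=189.17,cam_to_world=T); print(onz(cw,*e[0],.005), [onz(cw,*p,.022) for p in [(208,251),(333,259)]])
cd,_=load("d2"); cs_,_=load("s2"); print("tri coaster",tri([(cw,*e[0]),(cd,200.29,231.75),(cs_,273.25,180.79)]))
```

```text
[[ 0.4834 -0.1023  0.022 ]
 [ 0.643  -0.1198  0.022 ]
 [ 0.6181 -0.3478  0.022 ]
 [ 0.4587 -0.3298  0.022 ]]
c [ 0.5508 -0.2249  0.022 ] yaw -6.224606188297866 0.2291082482319422 0.16052846427707554
bay c [ 0.5475 -0.2547]
((158.8054962158203, 164.9099578857422), (55.97162628173828, 59.853580474853516), 127.9269027709961)
[0.428  0.0051 0.005 ] [array([ 0.4862, -0.0992,  0.022 ]), array([ 0.6408, -0.1095,  0.022 ])]
tri coaster (array([0.4275, 0.004 , 0.0033]), [0.0008547927248424561, 0.000538556055506328, 0.0012380518759328258])
```

```bash
python3 -m creep '[{"slide":[25,0,10],"roll":0,"grip":0},{"slide":[49,30,22],"roll":0,"grip":0},{"slide":[49,60,22],"roll":0,"grip":0},{"slide":[49,95,22],"roll":0,"grip":0},{"slide":[49,130,22],"roll":0,"grip":0},{"slide":[49,165,22],"roll":0,"grip":0},{"slide":[49,190,22],"roll":0,"grip":0},{"slide":[49,190,22],"roll":0,"grip":0},{"slide":[49,190,22],"roll":0,"grip":0}]'
python3 - <<'E'
from h import *
ci,w=shot("wrist","w3"); ci,s=shot("scene","s3"); ci,d=shot("side","d3")
cv2.imwrite("pics/crop7.png",np.hstack([cv2.resize(s[150:290,270:400],(390,420),interpolation=cv2.INTER_CUBIC),cv2.resize(d[70:210,140:270],(390,420),interpolation=cv2.INTER_CUBIC)]))
E
```

```text
time: 2.12
tool_pos: [0.5584, 0.2603, 0.0738]
ee_rot: [-1.572, 0.004, -0.002]
wrist_force: [-0.8, 0.7, -0.4]
width: 0.0943
```

View pics/crop7.png

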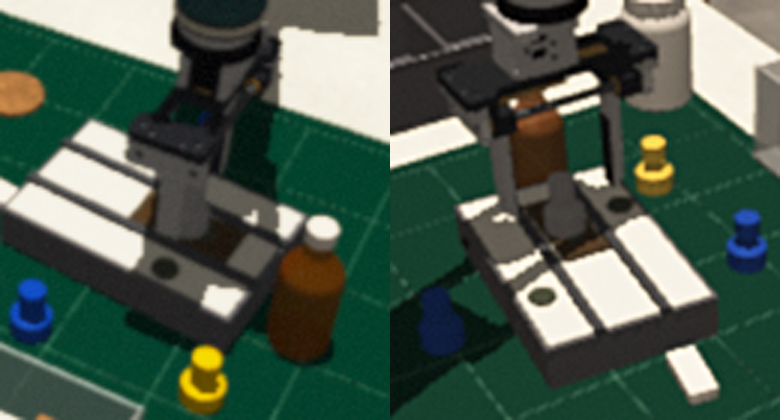

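View pics/w3.png

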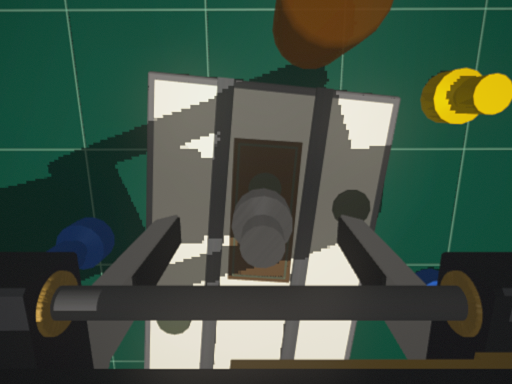

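```bash
python3 -m creep '[{"slide":[0,0,0],"roll":0,"grip":0.6},{"slide":[0,0,0],"roll":0,"grip":1},{"slide":[0,0,0],"roll":0,"grip":1},{"slide":[0,0,0],"roll":0,"grip":1},{"slide":[0,0,0],"roll":0,"grip":1},{"slide":[0,0,0],"roll":0,"grip":1},{"slide":[0,0,0],"roll":0,"grip":1}]'
```

```text
time: 2.85
tool_pos: [0.5589, 0.262, 0.0754]
ee_rot: [-1.571, 0.0, 0.0]
wrist_force: [-0.0, -0.3, -0.4]
width: 0.0509
```

```bash
python3 -m creep '[{"slide":[0,0,0],"roll":0,"grip":1},{"slide":[0,0,0],"roll":0,"grip":1},{"slide":[0,0,0],"roll":0,"grip":1},{"slide":[0,0,0],"roll":0,"grip":1},{"slide":[0,0,0],"roll":0,"grip":1},{"slide":[0,0,0],"roll":0,"grip":1}]'
```

```text
time: 3.35
tool_pos: [0.5592, 0.262, 0.0755]
ee_rot: [-1.571, -0.0, -0.0]
wrist_force: [0.0, -0.5, 0.4]
width: 0.0233
```

```bash
python3 -m creep '[{"slide":[0,0,0],"roll":0,"grip":1},{"slide":[0,-10,0],"roll":0,"grip":1},{"slide":[0,-25,0],"roll":0,"grip":1},{"slide":[0,-45,0],"roll":0,"grip":1},{"slide":[0,-65,0],"roll":0,"grip":1},{"slide":[0,-80,0],"roll":0,"grip":1},{"slide":[0,-80,0],"roll":0,"grip":1}]'
python3 - <<'E'
from h import *
ci,s=shot("scene","s4"); ci,d=shot("side","d4")
cv2.imwrite("pics/crop8.png",np.hstack([cv2.resize(s[130:270,270:400],(390,420),interpolation=cv2.INTER_CUBIC),cv2.resize(d[50:190,140:270],(390,420),interpolation=cv2.INTER_CUBIC)]))
E
```

```text
time: 3.93
tool_pos: [0.5609, 0.2628, 0.1605]
ee_rot: [-1.568, -0.007, 0.0]
wrist_force: [0.6, -0.1, -0.6]
width: 0.0232
```

View pics/crop8.png

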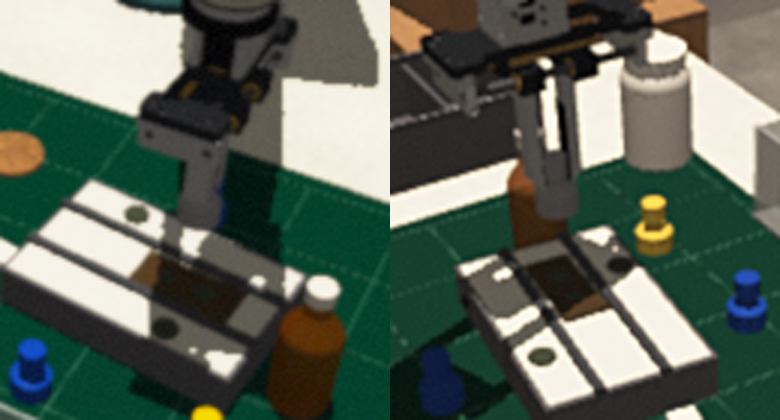

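```bash
python3 -m creep '[{"slide":[-8,0,-15],"roll":0,"grip":1},{"slide":[-22,0,-43],"roll":0,"grip":1},{"slide":[-38,0,-75],"roll":0,"grip":1},{"slide":[-55,0,-108],"roll":0,"grip":1},{"slide":[-72,0,-141],"roll":0,"grip":1},{"slide":[-89,0,-174],"roll":0,"grip":1},{"slide":[-105,0,-207],"roll":0,"grip":1},{"slide":[-119,0,-234],"roll":0,"grip":1},{"slide":[-128,20,-251],"roll":0,"grip":1},{"slide":[-131,50,-257],"roll":0,"grip":1},{"slide":[-131,75,-257],"roll":0,"grip":1},{"slide":[-131,85,-257],"roll":0,"grip":1},{"slide":[-131,85,-257],"roll":0,"grip":1},{"slide":[-131,85,-257],"roll":0,"grip":1}]'
python3 - <<'E'
from h import *
shot("wrist","w5"); ci,s=shot("scene","s5"); ci,d=shot("side","d5")
cv2.imwrite("pics/crop9.png",np.hstack([cv2.resize(s[110:230,210:340],None,fx=3,fy=3,interpolation=cv2.INTER_CUBIC),cv2.resize(d[130:250,130:260],None,fx=3,fy=3,interpolation=cv2.INTER_CUBIC)]))
E
```

```text
time: 5.2
tool_pos: [0.4275, 0.0053, 0.0699]
ee_rot: [-1.57, 0.002, 0.0]
wrist_force: [-0.2, 0.6, -1.8]
width: 0.0234
```

View pics/crop9.png

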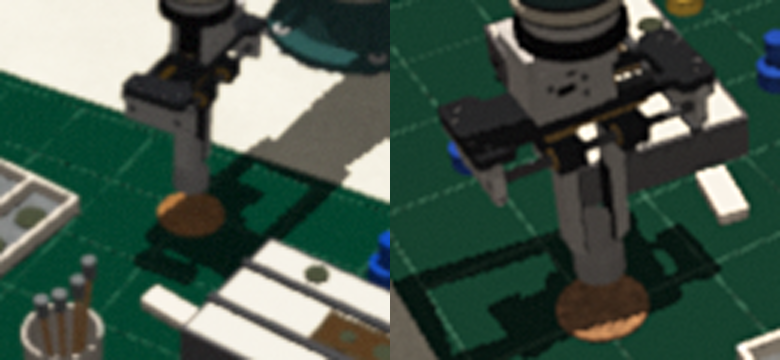

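View pics/w5.png

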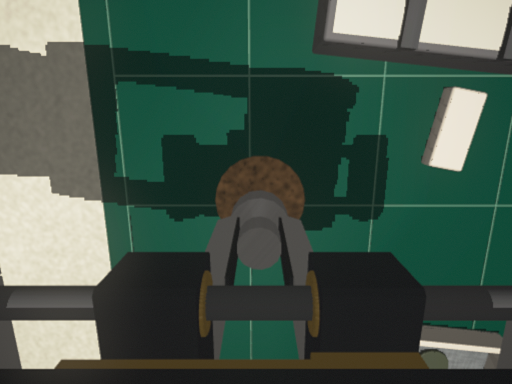

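```bash
python3 -m creep '[{"slide":[0,15,0],"roll":0,"grip":1},{"slide":[0,28,0],"roll":0,"grip":1},{"slide":[0,34,0],"roll":0,"grip":1},{"slide":[0,36,0],"roll":0,"grip":1},{"slide":[0,37,0],"roll":0,"grip":1},{"slide":[0,37,0],"roll":0,"grip":1}]'
```

```text
time: 5.85
tool_pos: [0.4287, 0.005, 0.0343]
ee_rot: [-1.571, -0.001, 0.0]
wrist_force: [-0.3, -0.3, -1.8]
width: 0.0234
```

```bash
python3 -m creep '[{"slide":[0,1,0],"roll":0,"grip":1},{"slide":[0,2,0],"roll":0,"grip":1},{"slide":[0,2,0],"roll":0,"grip":1}]'
```

```text
time: 6.1
tool_pos: [0.4289, 0.0049, 0.0324]
ee_rot: [-1.571, -0.002, -0.0]
wrist_force: [0.5, 0.0, 0.0]
width: 0.0232
```

```bash
python3 -m creep '[{"slide":[0,0,0],"roll":0,"grip":0.7},{"slide":[0,0,0],"roll":0,"grip":0.4},{"slide":[0,0,0],"roll":0,"grip":0.4},{"slide":[0,0,0],"roll":0,"grip":0.4},{"slide":[0,0,0],"roll":0,"grip":0.4},{"slide":[0,0,0],"roll":0,"grip":0.4}]'
```

```text
time: 6.6
tool_pos: [0.428, 0.005, 0.0315]
ee_rot: [-1.571, -0.0, 0.0]
wrist_force: [0.4, -0.5, -0.1]
width: 0.0555
```

```bash
python3 -m creep '[{"slide":[0,-30,0],"roll":0,"grip":0.4},{"slide":[0,-70,0],"roll":0,"grip":0.4},{"slide":[0,-105,10],"roll":0,"grip":0.8},{"slide":[15,-120,35],"roll":0,"grip":1},{"slide":[32,-120,67],"roll":0,"grip":1},{"slide":[50,-120,100],"roll":1,"grip":1},{"slide":[68,-120,133],"roll":2,"grip":1},{"slide":[86,-120,166],"roll":3,"grip":1},{"slide":[103,-120,199],"roll":4,"grip":1},{"slide":[119,-120,230],"roll":5.3,"grip":1},{"slide":[130,-120,251],"roll":5.3,"grip":1},{"slide":[133,-100,256],"roll":5.3,"grip":1},{"slide":[133,-70,256],"roll":5.3,"grip":1},{"slide":[133,-50,256],"roll":5.3,"grip":1},{"slide":[133,-50,256],"roll":5.3,"grip":1}]'
python3 - <<'E'
from h import *
shot("wrist","w6"); ci,s=shot("scene","s6"); ci,d=shot("side","d6")
cv2.imwrite("pics/crop10.png",np.hstack([cv2.resize(s[150:290,250:390],None,fx=2.8,fy=3,interpolation=cv2.INTER_CUBIC),cv2.resize(d[110:250,130:270],None,fx=2.8,fy=3,interpolation=cv2.INTER_CUBIC)]))
E
```

```text
time: 7.85
tool_pos: [0.5574, 0.26, 0.0751]
ee_rot: [-1.576, 0.01, -0.092]
wrist_force: [-1.6, -0.8, -1.2]
width: 0.0007
```

View pics/crop10.png

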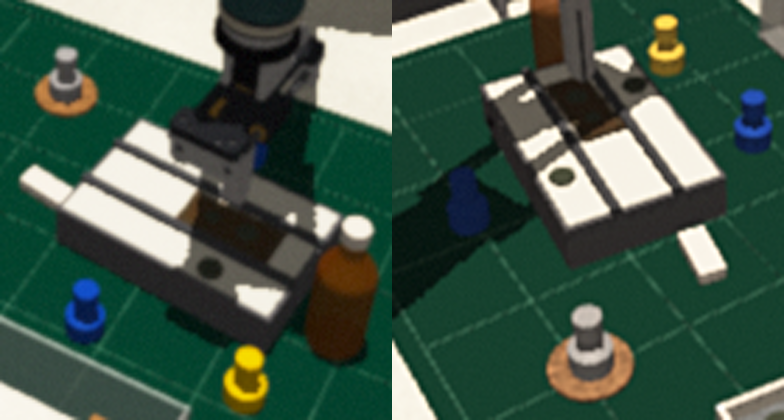

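View pics/w6.png

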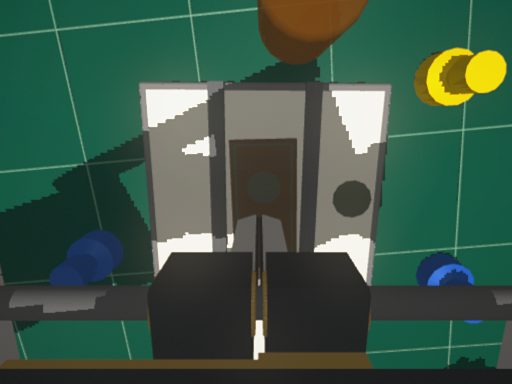

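```bash
python3 -c "
from h import *
o=robot.get_obs();print(o['tool_pos'],o['ee_rot'],o['wrist_force'])"
python3 -m creep '[{"slide":[0,15,0],"roll":0,"grip":1},{"slide":[0,25,0],"roll":0,"grip":1},{"slide":[0,29,0],"roll":0,"grip":1},{"slide":[0,30,0],"roll":0,"grip":1},{"slide":[0,30,0],"roll":0,"grip":1}]'
```

```text
[0.56156056 0.26111866 0.08251287] [-1.57024115e+00 -1.13624348e-03 -9.26409227e-02] [0.84141248 0.38476794 1.14513123]
time: 8.42
tool_pos: [0.5612, 0.2609, 0.0519]
ee_rot: [-1.571, -0.0, -0.093]
wrist_force: [0.6, 0.3, 0.3]
width: 0.0006
```

```bash
python3 -m creep '[{"slide":[0,1,0],"roll":0,"grip":1},{"slide":[0,2,0],"roll":0,"grip":1},{"slide":[0,3,0],"roll":0,"grip":1},{"slide":[0,3,0],"roll":0,"grip":1}]'
```

```text
time: 8.75
tool_pos: [0.5611, 0.261, 0.0486]
ee_rot: [-1.571, -0.0, -0.092]
wrist_force: [-1.1, -0.5, -0.2]
width: 0.0005
```

```bash
python3 -m creep '[{"slide":[0,0.5,0],"roll":0,"grip":1},{"slide":[0,1,0],"roll":0,"grip":1},{"slide":[0,1,0],"roll":0,"grip":1}]'
```

```text
time: 9.0
tool_pos: [0.5612, 0.261, 0.0483]
ee_rot: [-1.571, -0.001, -0.093]
wrist_force: [-2.1, -0.2, 5.3]
width: 0.0002
```

```bash
python3 -m creep '[{"slide":[0,0.3,0],"roll":0,"grip":1},{"slide":[0,0.3,-2],"roll":0,"grip":1},{"slide":[0,0.3,-6],"roll":0,"grip":1},{"slide":[0,0.3,-11],"roll":0,"grip":1},{"slide":[0,0.3,-16],"roll":0,"grip":1},{"slide":[0,0.3,-20],"roll":0,"grip":1}]'
python3 - <<'E'
from h import *
shot("wrist","w7");o=robot.get_obs();print(o['tool_pos'],o['wrist_force'])
E
```

```text
time: 9.5
tool_pos: [0.5601, 0.2412, 0.0483]
ee_rot: [-1.569, -0.003, -0.093]
wrist_force: [-0.1, 1.4, 4.9]
width: 0.0003
[0.56006041 0.24040153 0.04830147] [-1.41268762  0.24807159  5.57241685]
```

View pics/w7.png

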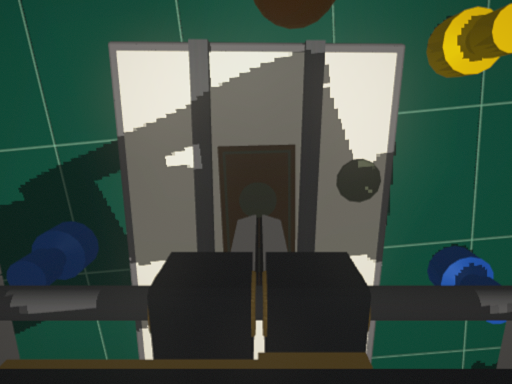

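```bash
cat >> h.py <<'E'
B=np.array([.5571,.2268]);U=np.array([-np.sin(np.radians(-5.3)),np.cos(np.radians(-5.3))]);V=np.array([U[1],-U[0]])
def inbox(p): d=np.array(p[:2])-B; return float(d@V)*1000,float(d@U)*1000
E
python3 - <<'E'
from h import *
for n,p in [("w6",[(230,140),(296,139),(147,84),(389,85)]),("w7",[(220,148),(295,146),(110,45),(402,45)])]:
    ci,_=load(n)
    for i,q in enumerate(p): print(n,np.round(inbox(onz(ci,*q,.048 if i<2 else .045)),1))
E
```

```text
w6 [-22.1  83.1]
w6 [20.4 83.9]
w6 [-74.  117.6]
w6 [ 77.7 117.2]
w7 [-20.7  62.6]
w7 [21.6 63.8]
w7 [-78.2 117. ]
w7 [ 77.6 117.3]
```

```bash
python3 -m creep '[{"slide":[0,0,-3],"roll":0,"grip":1},{"slide":[0,0,-8],"roll":0,"grip":1},{"slide":[0,0,-14],"roll":0,"grip":1},{"slide":[0,0,-20],"roll":0,"grip":1},{"slide":[0,0,-26],"roll":0,"grip":1},{"slide":[0,0,-32],"roll":0,"grip":1},{"slide":[0,0,-38],"roll":0,"grip":1},{"slide":[0,0,-43],"roll":0,"grip":1},{"slide":[0,0,-46],"roll":0,"grip":1}]'
python3 - <<'E'
from h import *
shot("wrist","w8");o=robot.get_obs();print(o['tool_pos'],o['wrist_force'],inbox(o['tool_pos']))
E
```

```text
time: 10.3
tool_pos: [0.5559, 0.195, 0.0483]
ee_rot: [-1.569, -0.003, -0.093]
wrist_force: [-0.6, 2.0, 5.2]
width: 0.0005
[0.55580225 0.19458539 0.04828578] [-0.4096263   0.33162963  5.71941086] (1.6834767678009348, -32.196760563645114)
```

View pics/w8.png

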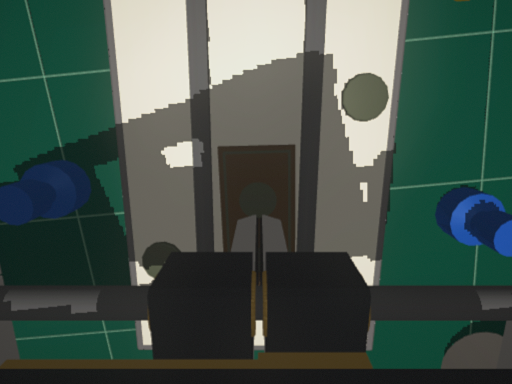

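```bash
python3 -m creep '[{"slide":[0,0,-3],"roll":0,"grip":1},{"slide":[0,0,-8],"roll":0,"grip":1},{"slide":[0,0,-14],"roll":0,"grip":1},{"slide":[0,0,-20],"roll":0,"grip":1},{"slide":[0,0,-26],"roll":0,"grip":1},{"slide":[0,0,-32],"roll":0,"grip":1},{"slide":[0,0,-38],"roll":0,"grip":1},{"slide":[0,0,-44],"roll":0,"grip":1},{"slide":[0,0,-50],"roll":0,"grip":1},{"slide":[0,0,-56],"roll":0,"grip":1},{"slide":[0,0,-61],"roll":0,"grip":1},{"slide":[0,0,-66],"roll":0,"grip":1},{"slide":[0,0,-69],"roll":0,"grip":1},{"slide":[0,0,-71],"roll":0,"grip":1},{"slide":[0,0,-71],"roll":0,"grip":1}]'
python3 - <<'E'
from h import *
shot("wrist","w9");shot("side","d9");ci,s=shot("scene","s9");o=robot.get_obs();print(o['tool_pos'],o['wrist_force'],inbox(o['tool_pos']))
_,d=load("d9")
cv2.imwrite("pics/crop11.png",np.hstack([cv2.resize(s[150:290,250:390],None,fx=2.8,fy=3,interpolation=cv2.INTER_CUBIC),cv2.resize(d[110:250,130:270],None,fx=2.8,fy=3,interpolation=cv2.INTER_CUBIC)]))
E
```

```text
time: 11.6
tool_pos: [0.5492, 0.1241, 0.0483]
ee_rot: [-1.57, -0.003, -0.093]
wrist_force: [-0.1, 0.5, 6.8]
width: 0.0007
[0.54925147 0.12410882 0.04830443] [0.39017406 0.34138366 6.14408532] (1.6706681928684834, -102.97711358909967)
```

View pics/w9.png

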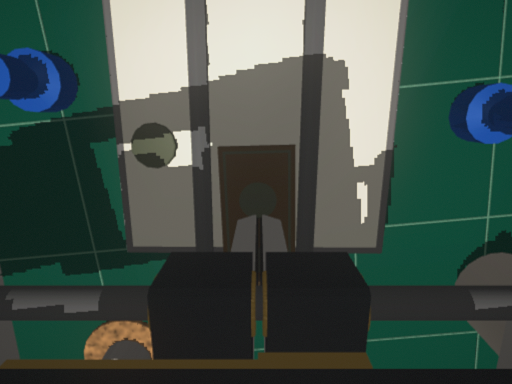

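View pics/crop11.png

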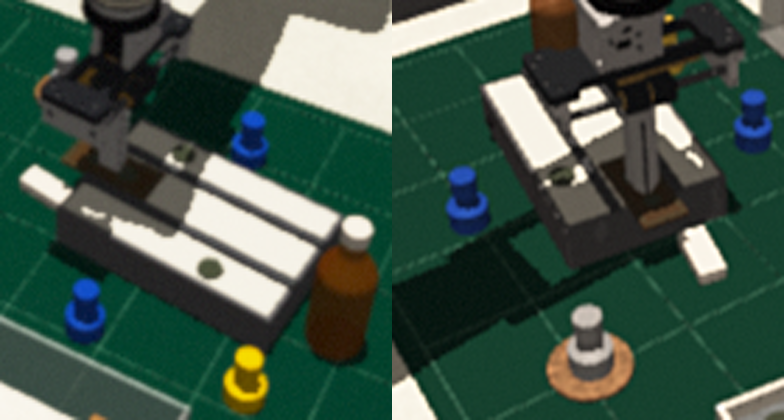

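Run:
```python
from h import *
ci,_=load("w9")
for q,z in [((219,147),.048),((295,146),.048),((128,250),.045),((383,250),.045)]: print(np.round(inbox(onz(ci,*q,z)),1))
c,_=load("d9")
d=lambda x,y:((x-392+.5)/2.8-.5+130,(y+.5)/3-.5+110)
s=lambda x,y:((x+.5)/2.8-.5+250,(y+.5)/3-.5+150)
cs,_=load("s9")
for q in [(640,221),(684,207)]: print("near end side",np.round(inbox(onz(c,*d(*q),.048)),1))
for q in [(62,160),(88,140)]: print("near end scene",np.round(inbox(onz(cs,*s(*q),.048)),1))
for q in [(575,263),(722,202)]: print("box near corner side",np.round(inbox(onz(c,*d(*q),.045)),1))
```

```text
[-21.3 -54.4]
[ 21.6 -53.8]
[ -80.  -118.6]
[  78.5 -118.6]
near end side [ -19.5 -142.4]
near end side [  22.9 -144. ]
near end scene [  23.5 -152.2]
near end scene [ -16.6 -146.2]
box near corner side [ -88.9 -161. ]
box near corner side [  57.8 -150.7]
```

```bash
python3 -m creep '[{"slide":[0,0,-2],"roll":0,"grip":1},{"slide":[0,0,-4],"roll":0,"grip":1},{"slide":[0,0,-4],"roll":0,"grip":1},{"slide":[0,-2,-4],"roll":0,"grip":1},{"slide":[0,-15,-4],"roll":0,"grip":1},{"slide":[0,-40,-4],"roll":0,"grip":1},{"slide":[-1.5,-40,-20],"roll":0,"grip":0.6},{"slide":[-1.5,-40,-35],"roll":0,"grip":0.25},{"slide":[-1.5,-40,-35],"roll":0,"grip":0.25},{"slide":[-1.5,-40,-35],"roll":0,"grip":0.25},{"slide":[-1.5,-40,-35],"roll":0,"grip":0.25},{"slide":[-1.5,-40,-35],"roll":0,"grip":0.25},{"slide":[-1.5,-40,-35],"roll":0,"grip":0.25},{"slide":[-1.5,-40,-35],"roll":0,"grip":0.25}]'
python3 - <<'E'
from h import *
shot("wrist","w10");shot("side","d10");ci,s=shot("scene","s10");o=robot.get_obs();print(o['time'],o['tool_pos'],o['wrist_force'],inbox(o['tool_pos']),o['width'])
_,d=load("d10")
cv2.imwrite("pics/crop12.png",np.hstack([cv2.resize(s[150:290,250:390],None,fx=2.8,fy=3,interpolation=cv2.INTER_CUBIC),cv2.resize(d[110:250,130:270],None,fx=2.8,fy=3,interpolation=cv2.INTER_CUBIC)]))
E
```

```text
time: 12.92
tool_pos: [0.5435, 0.0904, 0.0869]
ee_rot: [-1.571, 0.001, -0.092]
wrist_force: [-0.1, 0.1, -0.2]
width: 0.0505
13.0667 [0.54363109 0.0901511  0.08712659] [ 0.81474415 -0.15610051  0.60491206] (-0.7889858303594798, -137.30882010936116) 0.06201945303335678
```

View pics/w10.png

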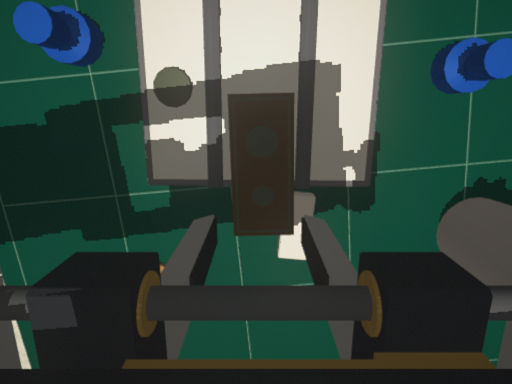

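View pics/crop12.png

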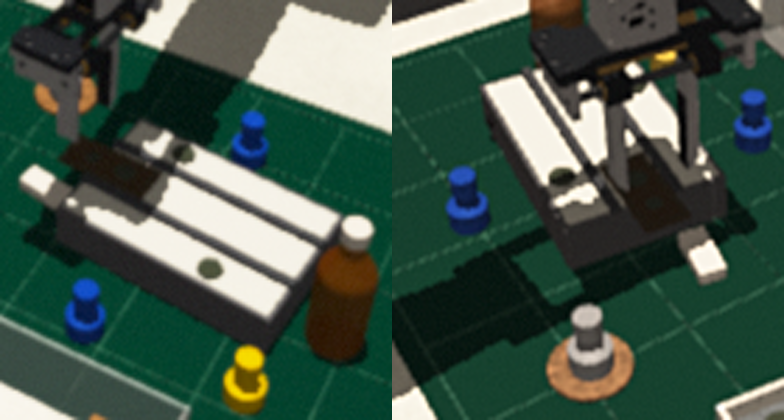

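Run:
```python
from h import *
ci,_=load("w10")
for q,z in [((229,95),.048),((294,94),.048),((295,235),.048),((233,236),.048),((148,184),.045),((372,184),.045)]: print(np.round(inbox(onz(ci,*q,z)),1))
```

```text
[-21.2 -58.6]
[ 21.6 -57.9]
[  25.2 -157.1]
[ -20.3 -158. ]
[ -80.6 -119.7]
[  79.5 -119.3]
```

```bash
python3 -m creep '[{"slide":[2,0,0],"roll":0,"grip":0.25},{"slide":[2,15,0],"roll":0,"grip":0.25},{"slide":[2,30,0],"roll":0,"grip":0.25},{"slide":[2,40,0],"roll":0,"grip":0.25},{"slide":[2,44.5,0],"roll":0,"grip":0.25},{"slide":[2,44.5,0],"roll":0,"grip":0.25},{"slide":[2,44.5,0],"roll":0,"grip":0.25}]'
python3 - <<'E'
from h import *
shot("wrist","w11");shot("side","d11");ci,s=shot("scene","s11");o=robot.get_obs();print(o['time'],o['tool_pos'],o['wrist_force'],inbox(o['tool_pos']),o['width'])
_,d=load("d11")
cv2.imwrite("pics/crop13.png",np.hstack([cv2.resize(s[150:260,240:340],None,fx=4,fy=4,interpolation=cv2.INTER_CUBIC),cv2.resize(d[120:230,170:270],None,fx=4,fy=4,interpolation=cv2.INTER_CUBIC)]))
E
```

```text
time: 13.65
tool_pos: [0.5458, 0.0897, 0.0428]
ee_rot: [-1.571, -0.0, -0.092]
wrist_force: [0.1, -0.2, 0.4]
width: 0.0706
13.8 [0.54641621 0.08971823 0.0437622 ] [ 0.61974925 -0.68482776 -0.17075438] (2.0242135055973005, -137.48257289469015) 0.07012186900498818
```

View pics/w11.png

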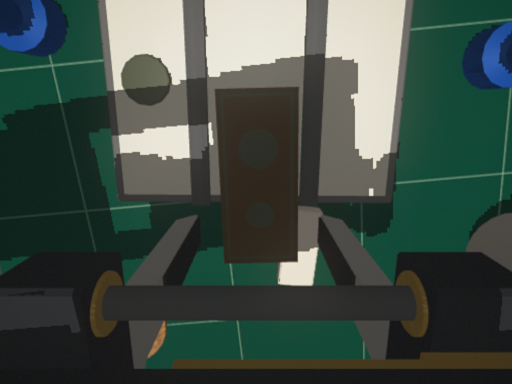

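View pics/crop13.png

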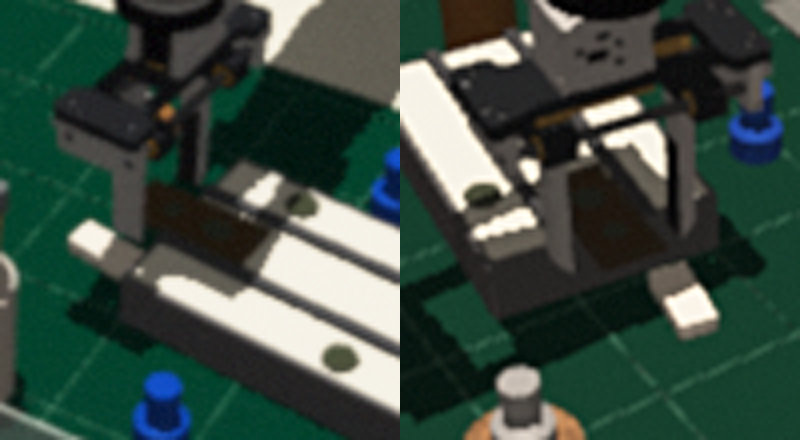

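```bash
python3 -m creep '[{"slide":[0,1,0],"roll":0,"grip":0.4},{"slide":[0,1,0],"roll":0,"grip":0.7},{"slide":[0,1,0],"roll":0,"grip":1},{"slide":[0,1,0],"roll":0,"grip":1},{"slide":[0,1,0],"roll":0,"grip":1},{"slide":[0,1,0],"roll":0,"grip":1},{"slide":[0,1,0],"roll":0,"grip":1}]'
python3 - <<'E'
from h import *
o=robot.get_obs();print(o['time'],o['tool_pos'],o['wrist_force'],inbox(o['tool_pos']),o['width'])
E
```

```text
time: 14.38
tool_pos: [0.5457, 0.0897, 0.0418]
ee_rot: [-1.571, -0.0, -0.093]
wrist_force: [-1.0, -0.4, 0.5]
width: 0.0431
14.3833 [0.54571598 0.08967241 0.04180673] [-0.99361105 -0.43190795  0.50225641] (1.3312087285762588, -137.59287863444513) 0.04312519672619895
```

```bash
python3 -m creep '[{"slide":[0,0,0],"roll":0,"grip":1},{"slide":[0,0,0],"roll":0,"grip":1},{"slide":[0,-3,0],"roll":0,"grip":1},{"slide":[0,-8,0],"roll":0,"grip":1},{"slide":[0,-15,0],"roll":0,"grip":1},{"slide":[0,-22,0],"roll":0,"grip":1},{"slide":[0,-25,0],"roll":0,"grip":1},{"slide":[0,-25,0],"roll":0,"grip":1}]'
python3 - <<'E'
from h import *
shot("wrist","w12");shot("side","d12");ci,s=shot("scene","s12");o=robot.get_obs();print(o['time'],o['tool_pos'],o['wrist_force'],o['wrist_torque'],o['width'])
_,d=load("d12")
cv2.imwrite("pics/crop14.png",np.hstack([cv2.resize(s[130:240,240:340],None,fx=4,fy=4,interpolation=cv2.INTER_CUBIC),cv2.resize(d[100:210,170:270],None,fx=4,fy=4,interpolation=cv2.INTER_CUBIC)]))
E
```

```text
time: 15.05
tool_pos: [0.5467, 0.0897, 0.0684]
ee_rot: [-1.57, -0.003, -0.093]
wrist_force: [1.1, 0.7, -0.1]
width: 0.0433
15.2 [0.54552295 0.0896639  0.06665484] [ 0.70500381  0.67374044 -1.11229956] [-0.06559718 -0.02776293  0.04416686] 0.04307305255031351
```

View pics/w12.png

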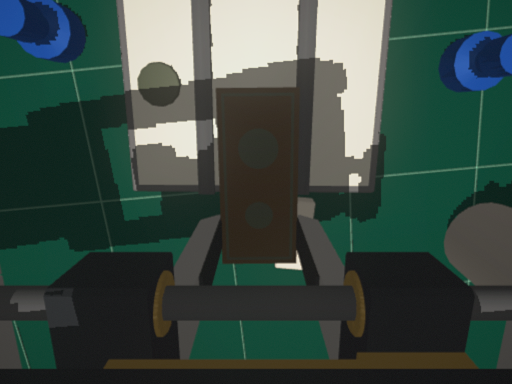

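View pics/crop14.png

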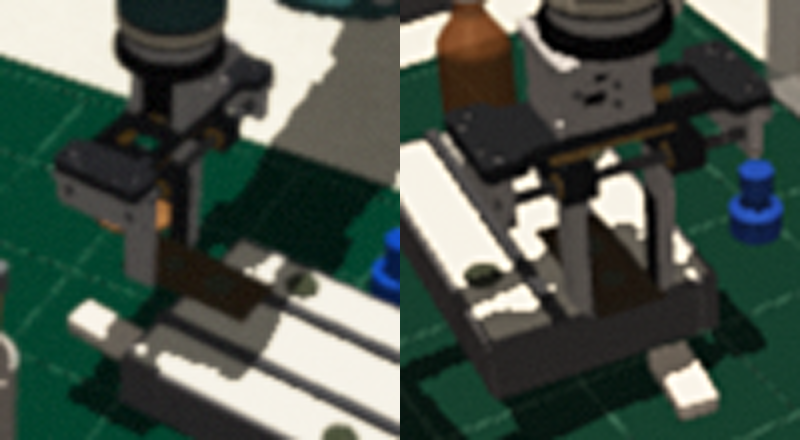

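```bash
python3 -m creep '[{"slide":[0,-20,0],"roll":0,"grip":1},{"slide":[0,-45,-5],"roll":0,"grip":1},{"slide":[0,-65,-25],"roll":0,"grip":1},{"slide":[0,-75,-50],"roll":0,"grip":1},{"slide":[0,-75,-75],"roll":0,"grip":1},{"slide":[0,-75,-100],"roll":0,"grip":1},{"slide":[0,-75,-120],"roll":0,"grip":1},{"slide":[0,-75,-130],"roll":0,"grip":1},{"slide":[0,-75,-130],"roll":0,"grip":1}]'
python3 - <<'E'
from h import *
shot("wrist","w13")
_,s=load("s12")
cv2.imwrite("pics/crop15.png",cv2.resize(s[145:210,140:245],None,fx=7,fy=7,interpolation=cv2.INTER_CUBIC))
E
```

```text
time: 15.95
tool_pos: [0.5332, -0.0414, 0.1412]
ee_rot: [-1.571, 0.001, -0.095]
wrist_force: [0.2, 0.7, -1.1]
width: 0.0429
```

View pics/crop5.png

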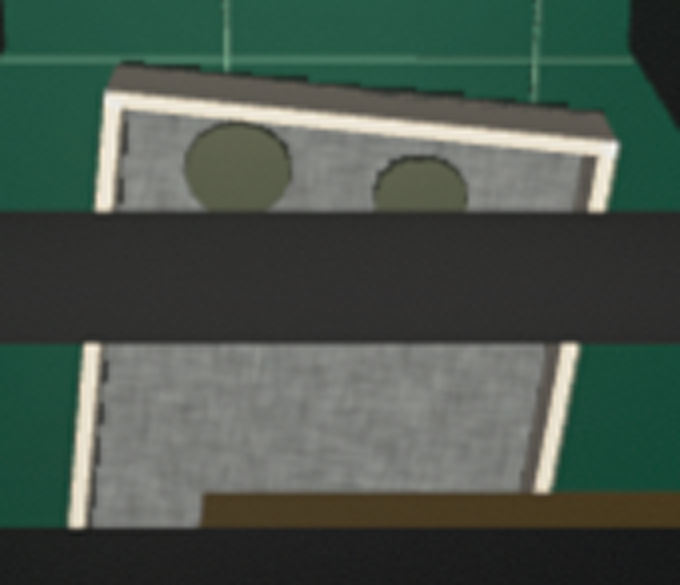

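View pics/crop15.png

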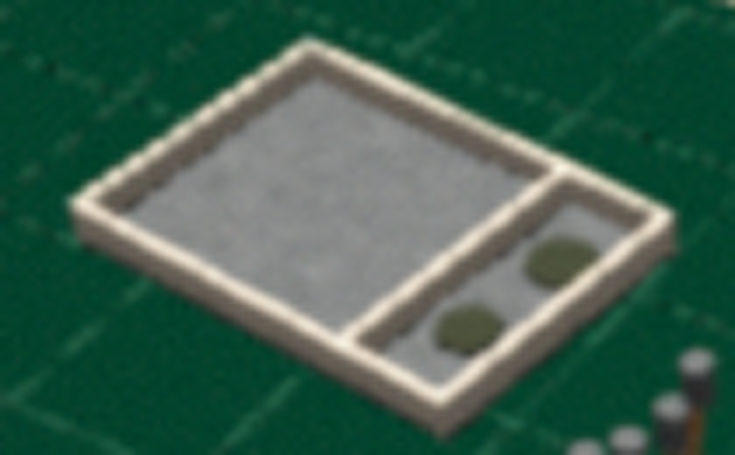

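View pics/w13.png

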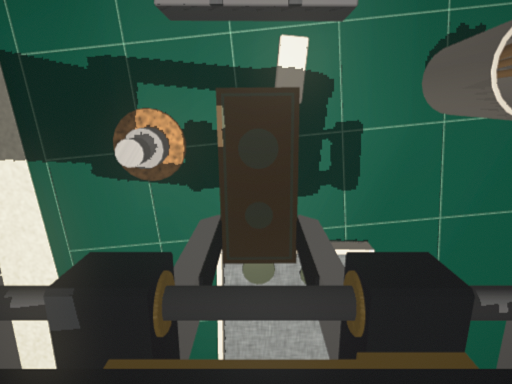

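Run:
```python
from h import *
np.set_printoptions(precision=4,suppress=True)
T=[[1.0, 0.0022, -0.0019, 0.5493], [0.0016, -0.9712, -0.2384, 0.0683], [-0.0024, 0.2384, -0.9712, 0.384],[0,0,0,1]]
cw=dict(fx=317.783,fy=317.783,cx=258.72,cy=189.17,cam_to_world=T)
f=lambda p:((p[0]+.5)/4-.5+180,(p[1]+.5)/3.8-.5+230)
P=[onz(cw,*f(p),.022)[:2] for p in [(105,92),(617,142),(68,527),(550,493)]]; print(np.array(P))
yaw=lambda d:np.degrees(np.arctan2(-d[0],d[1]))
print(yaw(P[0]-P[2]),yaw(P[1]-P[3]), np.degrees(np.arctan2(*(P[1]-P[0])[::-1])))
ci,_=load("s12"); g=lambda p:((p[0]+.5)/7-.5+140,(p[1]+.5)/7-.5+145)
Q=np.array([onz(ci,*g(p),.022)[:2] for p in [(674,214),(442,404),(70,203),(310,37)]]); print(Q)  # NL, NR, FR, FL
print(yaw(Q[0]-Q[3]),yaw(Q[1]-Q[2]),Q.mean(0))
# plaque in w12/w13 relative to tool
for n in ["w12","w13"]:
    c,_=load(n)
    z=.0445+ (.0667-.0418 if n=="w12" else .1412-.0418)+.003
    R=[onz(c,*q,z)[:2] for q in [(217,89),(299,89),(296,263),(222,263)]]; R=np.array(R); m=R.mean(0); d=R[0]+R[1]-R[2]-R[3]
    print(n,R, "c",m,"yaw",yaw(d),"left",yaw(R[0]-R[3]),"right",yaw(R[1]-R[2]))
o=robot.get_obs();print(o['tool_pos'],np.degrees(o['ee_rot']))
```

```text
[[ 0.4835 -0.103 ]
 [ 0.6425 -0.1203]
 [ 0.4644 -0.272 ]
 [ 0.6278 -0.2569]]
-6.420203656213493 -6.127576320365703 -6.226782782416307
[[ 0.4831 -0.1044]
 [ 0.6428 -0.1216]
 [ 0.6163 -0.3514]
 [ 0.4557 -0.3341]]
-6.81569268249537 -6.576359510318684 [ 0.5495 -0.2279]
w12 [[0.5315 0.1711]
 [0.5746 0.1671]
 [0.5667 0.0671]
 [0.5223 0.0712]] c [0.5488 0.1191] yaw -4.89164664231169 left -5.2745976055042245 right -4.50896686134922
w13 [[ 0.5185  0.0398]
 [ 0.5612  0.0357]
 [ 0.5531 -0.0633]
 [ 0.5091 -0.0592]] c [ 0.5355 -0.0118] yaw -5.061356189458734 left -5.44988753546558 right -4.672726979387403
[ 0.5334 -0.0401  0.1413] [-89.9565   0.0408  -5.3984]
```

```bash
python3 -m creep '[{"slide":[2,0,-12],"roll":0,"grip":1},{"slide":[6,0,-38],"roll":0,"grip":1},{"slide":[10,0,-68],"roll":0,"grip":1},{"slide":[14,0,-98],"roll":0,"grip":1},{"slide":[18,0,-128],"roll":0,"grip":1},{"slide":[22,0,-158],"roll":0.5,"grip":1},{"slide":[26,0,-188],"roll":1,"grip":1},{"slide":[30,0,-216],"roll":1,"grip":1},{"slide":[32,0,-234],"roll":1,"grip":1},{"slide":[33,20,-241],"roll":1,"grip":1},{"slide":[33,50,-241],"roll":1,"grip":1},{"slide":[33,80,-241],"roll":1,"grip":1},{"slide":[33,95,-241],"roll":1,"grip":1},{"slide":[33,100,-241],"roll":1,"grip":1},{"slide":[33,100,-241],"roll":1,"grip":1}]'
python3 - <<'E'
from h import *
_,w=shot("wrist","w14");_,d=shot("side","d14");ci,s=shot("scene","s14");o=robot.get_obs();print(o['time'],o['tool_pos'],np.degrees(o['ee_rot']),o['wrist_force'],o['width'])
cv2.imwrite("pics/crop16.png",np.hstack([cv2.resize(s[100:220,130:250],None,fx=3,fy=3,interpolation=cv2.INTER_CUBIC),cv2.resize(d[190:340,230:380],None,fx=2.4,fy=2.4,interpolation=cv2.INTER_CUBIC)]))
E
```

```text
time: 17.25
tool_pos: [0.5435, -0.2816, 0.0395]
ee_rot: [-1.569, 0.004, -0.109]
wrist_force: [0.0, 0.1, -1.0]
width: 0.0432
17.4 [ 0.54566759 -0.28320814  0.04371428] [-90.08901737  -0.18697219  -6.25484721] [ 0.41343986 -0.4276361  -1.10324354] 0.04332716478309351
```

View pics/crop16.png

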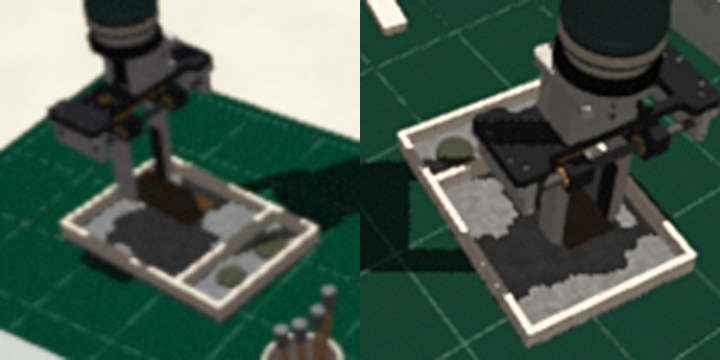

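View pics/w14.png

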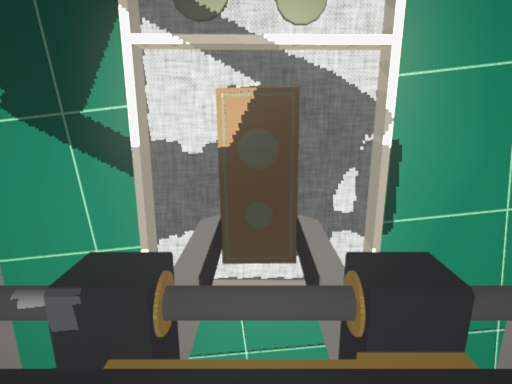

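```bash
python3 -m creep '[{"slide":[0,8,0],"roll":0,"grip":1},{"slide":[0,18,0],"roll":0,"grip":1},{"slide":[0,27,0],"roll":0,"grip":1},{"slide":[0,32,0],"roll":0,"grip":1},{"slide":[0,34,0],"roll":0,"grip":1},{"slide":[0,35,0],"roll":0,"grip":1},{"slide":[0,35,0],"roll":0,"grip":1}]'
```

```text
time: 17.98
tool_pos: [0.5441, -0.2827, 0.0063]
ee_rot: [-1.57, 0.0, -0.11]
wrist_force: [0.1, 0.3, -2.1]
width: 0.0433
```

```bash
python3 -m creep '[{"slide":[0,1,0],"roll":0,"grip":1},{"slide":[0,1.5,0],"roll":0,"grip":1},{"slide":[0,1.5,0],"roll":0,"grip":1}]'; python3 -m creep '[{"slide":[0,0.5,0],"roll":0,"grip":1},{"slide":[0,1,0],"roll":0,"grip":1},{"slide":[0,1,0],"roll":0,"grip":1}]'
```

```text
time: 18.23
tool_pos: [0.5444, -0.2829, 0.0055]
ee_rot: [-1.571, -0.001, -0.11]
wrist_force: [-0.1, 0.3, -0.8]
width: 0.0431
time: 18.48
tool_pos: [0.5444, -0.2829, 0.0044]
ee_rot: [-1.571, -0.0, -0.11]
wrist_force: [-0.2, 0.6, -1.2]
width: 0.0427
```

```bash
python3 -m creep '[{"slide":[0,0.4,0],"roll":0,"grip":1},{"slide":[0,0.7,0],"roll":0,"grip":1},{"slide":[0,0.7,0],"roll":0,"grip":1}]'
```

```text
time: 18.73
tool_pos: [0.5443, -0.2829, 0.0043]
ee_rot: [-1.571, -0.0, -0.11]
wrist_force: [-2.5, 1.1, 4.6]
width: 0.0432
```

```bash
python3 -m creep '[{"slide":[0,-0.4,0],"roll":0,"grip":0.52},{"slide":[0,-0.4,0],"roll":0,"grip":0.5},{"slide":[0,-0.4,0],"roll":0,"grip":0.45},{"slide":[0,-0.4,0],"roll":0,"grip":0.38},{"slide":[0,-0.4,0],"roll":0,"grip":0.35},{"slide":[0,-0.4,0],"roll":0,"grip":0.35}]'
python3 - <<'E'
from h import *
_,w=shot("wrist","w15")
E
```

```text
time: 19.23
tool_pos: [0.5449, -0.2831, 0.0043]
ee_rot: [-1.571, -0.002, -0.11]
wrist_force: [2.2, -0.0, 1.7]
width: 0.061
```

View pics/w15.png

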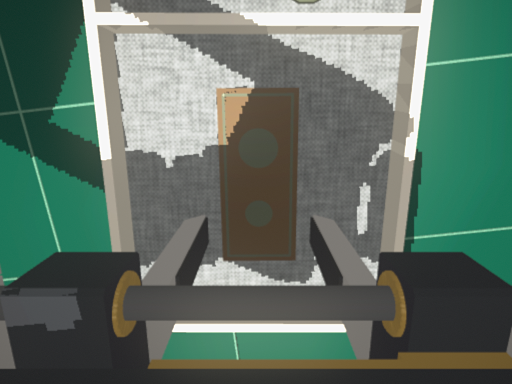

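Released and flat. Lift straight up, clear of the tray, and check everything.

```bash
python3 -m creep '[{"slide":[0,-10,0],"roll":0,"grip":0.35},{"slide":[0,-40,0],"roll":0,"grip":0.35},{"slide":[0,-75,0],"roll":0,"grip":0.35},{"slide":[0,-110,0],"roll":0,"grip":0.35},{"slide":[0,-145,0],"roll":0,"grip":0.35},{"slide":[0,-180,25],"roll":0,"grip":0.35},{"slide":[0,-215,60],"roll":0,"grip":0.35},{"slide":[0,-230,95],"roll":0,"grip":0.35},{"slide":[0,-230,110],"roll":0,"grip":0.35},{"slide":[0,-230,110],"roll":0,"grip":0.35},{"slide":[0,-230,110],"roll":0,"grip":0.35}]'
python3 - <<'E'
from h import *
_,w=shot("wrist","w16");_,d=shot("side","d16");ci,s=shot("scene","s16")
cv2.imwrite("pics/crop17.png",np.hstack([cv2.resize(s[140:300,140:400],None,fx=1.53,fy=2,interpolation=cv2.INTER_CUBIC),cv2.resize(d[120:340,140:380],None,fx=1.6,fy=1.455,interpolation=cv2.INTER_CUBIC)]))
E
```

```text
time: 20.2
tool_pos: [0.5558, -0.1727, 0.2342]
ee_rot: [-1.572, 0.001, -0.108]
wrist_force: [-0.2, 0.2, 0.4]
width: 0.0607
```

View pics/crop17.png

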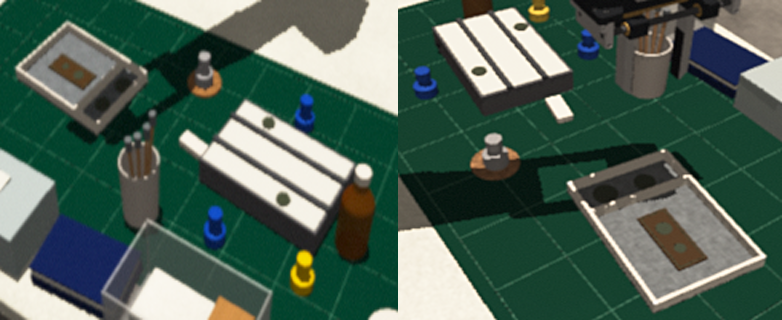

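View pics/w16.png

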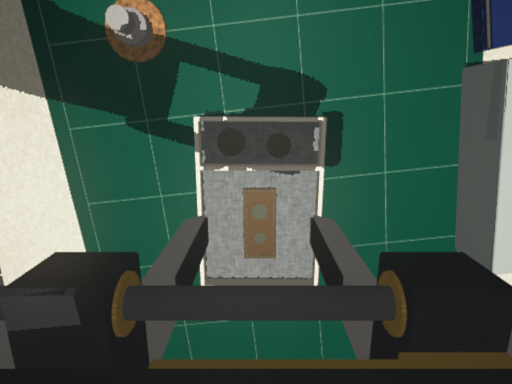

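Run:
```python
from h import *
a,A=load("d2");b,Bm=load("d16")
cv2.imwrite("pics/diff.png",np.hstack([cv2.resize(A[90:330,130:380],None,fx=1.5,fy=1.5),cv2.resize(Bm[90:330,130:380],None,fx=1.5,fy=1.5)]))
c=Bm[215:335,235:380];cv2.imwrite("pics/crop18.png",cv2.resize(c,None,fx=5,fy=5,interpolation=cv2.INTER_CUBIC))
```

```text
(no output)
```

View pics/crop18.png

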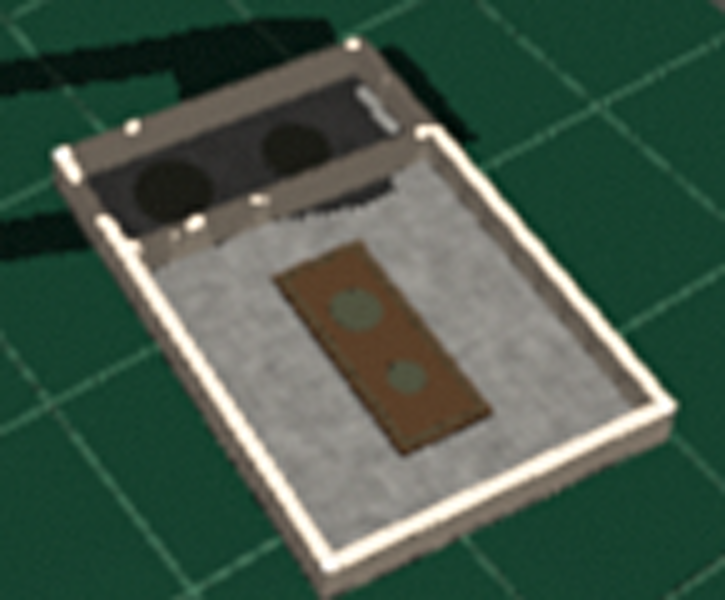

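View pics/diff.png

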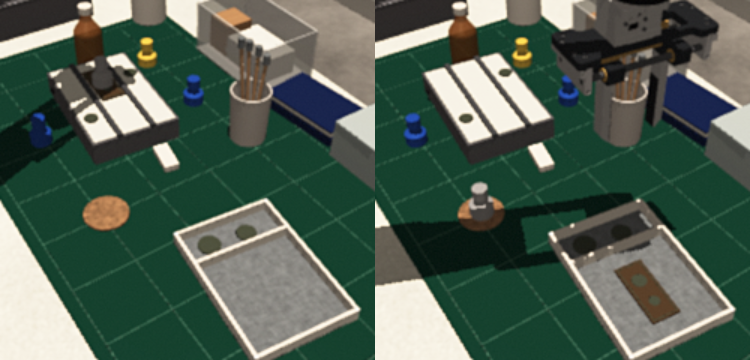

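Run:
```python
from h import *
from bench import ticket
ci,_=load("d16"); f=lambda p:((p[0]+.5)/5-.5+235,(p[1]+.5)/5-.5+215)
R=np.array([onz(ci,*f(p),.007)[:2] for p in [(275,276),(360,240),(493,410),(404,455)]]); d=R[0]+R[1]-R[2]-R[3]
print(R.mean(0),np.degrees(np.arctan2(-d[0],d[1])),np.linalg.norm(d)/2)
o=robot.get_obs(); print(o['time'],o['wrist_force'])
print(ticket.close_job())
```

```text
[ 0.5481049  -0.25226161] -6.052562639918848 0.09868630079085357
20.35 [-0.34190751 -0.70875703  0.36808054]
the job is handed in; nothing more can be done
None
```

The job is done and handed in at 20.35 s. `close_job()` gave no verdict, so the result below rests on my own last measurements.

- **Weight:** I lifted the steel weight off the plaque and stood it on the cork coaster. It is upright near the middle in all three last views.
- **Plaque:** I dragged it about 142 mm along the lane, away from the bottle, pressing with about 5–7 N. It then overhung the box end by about 38 mm. I gripped it across its width there, carried it over, and lowered it until the fingertips touched the tray floor. It came free about 3 mm above the floor and settled flat.
- **Final fit:** the plaque's long axis measures −6.1°, against about −6.3° for the tray's long walls. Its centre is at (0.548, −0.252) m; the bay centre is at about (0.547, −0.256) m.
- **Bystanders:** comparing the side view before and after, the bottle, eraser, brush pot and coins look unmoved. The brush pot was partly hidden behind the gripper in the last side picture, but the scene camera shows it standing in place. I judged these by eye and did not measure them.
- **Disagreements between readings:**
  - The cameras differed by up to about 4 mm on tray and coaster positions, and by about 0.4° on the tray's angle, so I used values between them.
  - Early hand-picked corners gave a wrong tray angle in one view, and a side-view misreading of the box's corners; I re-picked the tray corners and set the box ones aside.

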